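Seat an adapter in its marking nest and hold the nest in the datum corner

ROBOT

A 6-joint arm with a two-finger parallel gripper is mounted at the origin on a cart in front of the work surface, level with it; the furniture and walls round the work are solid. World frame = base frame: x ahead of the robot, y to its left, z up, the work surface at z = 0. Lengths are in m, angles in degrees, forces in N, time in s.
With the tool pointing down it reaches from about 0.3 to 0.75 m from the base axis. Payload 8.5 kg.
Tool frame: the origin (TCP) lies on the centre line of the jaws, within the pads' length; the fingertips stand 25 mm ahead of it and the grasp point (between the pads) lies 6 mm ahead of it; z points along the fingers, y is the line along which they close (so a half turn about z gives the same grasp; the last joint's range is limited). The gripper opens to 85 mm and grips with 20 to 120 N. Pads are 22 mm wide; open, the fingers measure 114 mm over their backs; the gripper's body (76 mm by 85 mm) begins 54 mm behind the grasp point. The pads swing forward as they close: fully open they stand 13 mm farther back than shut.
Start: joints at [53.955, 21.807, 74.336, -0, 83.858, -12.336], TCP at [0.221, 0.504, 0.256] pointing down, gripper open.
Joint ranges: [-178.18, 178.18], [-50.72, 133.34], [12.68, 142.11], [-81.47, 261.47], [9.98, 163.14], [-165.26, 165.26]. Speed limits (degrees/s): [136.94, 136.94, 180, 180, 180, 180].

INTERFACE

Orientations are given as a 3x3 rotation matrix whose columns are the frame's x, y, z axes.
In Python, from rig import telemetry, optics, env gives the robot as it stands.
- The arm moves only by the tool send_rows, never from a script. Its argument "deltas" is a list that holds one entry, the list of rows, each a list of 7 numbers: the shift along the tool's x, y, z in m, then the turn, a rotation vector about the tool's x, y, z in rad, then the opening, from -1 (shut) to 1 (fully open), so that 0 is half open. In form: [[[x, y, z, ax, ay, az, grip], ...]]. A call has 1 to 12 rows; each row shifts and turns the commanded pose from where the row before left it, along the tool's axes as they then stand; what a row does not reach is not made up. A row lasts 1/8 s, in which the tool goes at most 62.5 mm and 10.7 degrees, less where a joint would pass 70% of its speed; a pose out of reach is approached as far as the arm can. A call is refused whole if a number of a shift passes 0.0625 or a number of a turn 0.188, either way. A call with a gripper value outside its range is refused whole. The fingers move at their own pace and stop on an object; "squeeze" is the grip in N (left out, the last holds). Time passes only in rows, so rows that do not move let the fingers close. It gives the time, the measured TCP pose, the force, the opening and the grip force at its end, in the units of the state.
- telemetry.observe(): the state, without advancing time (a new reading comes with each control period).
- optics.get_image(name): name is "scene" or "top"; returns a dict with "image" (420x560x3 uint8, red, green, blue), "range_z" (420x560 float32, m along the optical axis (not along the pixel's ray), 0 where there is no reading), "K" (3x3 intrinsics, pixels), "k1" (the pictures are not rectified: a ray, as slopes to the right and down, at radius r is drawn at 1 + k1 r^2 times it, then the intrinsics apply), "rvec" (rotation vector, rad) and "tvec" (3), from world to camera coordinates, as OpenCV has them. Camera axes: x right, y down, z forward; pixel columns grow to the right and rows downward; lengths in m; the calibration is good to about 2 mm. A picture is of the moment at which its call begins.
- env.close_job(): hands the job in; it is judged then, once.
The state is a dict: "time_s": time; "q": joint angles; "qvel": joint speeds; "joint_efforts": joint torques, N m; "position": TCP position; "tool_rot": TCP orientation; "ft_force": force on the tool from outside, world axes, zero at the start; "wrist_torque": the same for the moment, N m; "grip_width": finger opening in m; "gripper_force": force on a finger pad.
Only numpy, scipy, OpenCV 4.12 (cv2) and the standard library are available. Lean on these libraries where they do the work, as an engineer would, in place of code of your own. Each camera call takes 0.05 s, during which the arm holds its last target. There are 200 camera calls.

TASK

Get the black adapter that lies just to the right of the fixture plate (in front of the heap) ready for marking: press it flush into the recess of the off-white plastic nest, either way round. Then bring the nest (its upright tab is there to grip) over the fixture plate into the corner of the two steel fences, until its long side and its plain end lie flat against both at once, and finish while still holding it pressed there with light, steady force, since the fixture has no clamp. Leave the tape roll and the couplings where they are.

Things in the scene. Friction and masses are not known exactly. Their poses are not given: they have to be found in the camera images.
- fixture: Datum fixture, fixed: a dark blackened steel plate 150 (x) x 200 (y) x 10 mm lying on the table, with two low bright steel bars (the fences) screwed on top. Origin at the centre of the plate's underside, z up. The plate's top is 10 mm above the origin.
- fence_long: Bright steel bar 16 (x) x 110 (y) x 20 mm high along the plate's +x edge. Origin at the centre of its underside, on the plate's top; axes as the fixture's. Its working face is its -x face, 8 mm from the origin.
- fence_short: Bright steel bar 70 (x) x 16 (y) x 20 mm high along the plate's +y edge. Origin at the centre of its underside, on the plate's top; axes as the fixture's. Its working face is its -y face, 8 mm from the origin.
- corner (a point): The point on the plate's top where the planes of the two working faces would meet (the bars themselves stop short of each other there); axes as the fixture's: the nest belongs on its -x, -y side.
- nest: Loose off-white block (about 0.5 kg), 68 (x) x 117 (y) x 34 mm high, standing on the plate (sliding it takes some 2 to 6 N), with a recess in its top and an upright aluminium grip tab bolted to its -y end. Origin at the centre of the block's underside, z up. Its +x side and its plain +y end belong against the fences; its origin is then 34 mm in -x and 58.5 mm in -y from the corner.
- nest_foot (a point): The same point as the nest's origin; axes as the nest's.
- nest_pocket (a point): Centre of the recess floor, 8 mm above the nest's underside; axes as the nest's. The recess is 47 (x) x 95 (y) x 26 mm deep with a 3 mm chamfer round its mouth. Both long walls have a finger notch cut right through them, 38 mm long at the middle, from the top down to the level of the recess floor.
- nest_tab (a point): Point at which to take the grip tab. The tab is 12 mm thick (y), 44 mm wide (x), its top is 70 mm above the nest's underside (36 mm above the block's top); this point lies in the middle of its thickness and width, 13 mm below its top and 23 mm above the block's top. Axes as the nest's.
- adapter_mid (a point): Centre (half-way up) of the loose black adapter lying on the green table to the right of the fixture, nearer than the heap: 44 (x) x 91 (y) x 26 mm high over all, 85 g. It is a box 64 mm long with a short cable stub at each end, the same end for end; grasp it across the 44 mm. Flush in the recess this point is 13 mm above the recess floor and the adapter's top is level with the nest's.
- tape: Bystander: roll of tape lying flat, 80 mm across, 20 mm high; origin at the centre of its underside.
- coupling_a: Bystander: upright chrome coupling, 33 mm across, 46 mm high; origin at the centre of its underside.
- coupling_b: Bystander: another such coupling.

How it is judged (in metres and radians):
On the way, in this order (a step that is already met when the one before it is completed fails the run):
1. the adapter is seated flush in the recess (z of adapter_mid in the frame of nest_pocket between 0.01 and 0.0155 m and x of adapter_mid in the frame of nest_pocket between -0.003 and 0.003 m and y of adapter_mid in the frame of nest_pocket between -0.004 and 0.004 m and angle between the z axis of adapter_mid and the z axis of nest, either way round below 0.06 rad), for 0.3 s.
2. the nest is pressed against both fences (contact force between nest and fence_long between 2 and 40 N and contact force between nest and fence_short between 2 and 40 N and x of nest_foot in the frame of corner between -0.037 and -0.031 m and y of nest_foot in the frame of corner between -0.0615 and -0.0555 m and z of nest_foot in the frame of corner between -0.002 and 0.002 m and angle between the y axis of nest and the y axis of fixture, either way round below 0.03 rad and angle between the z axis of nest and the z axis of fixture, either way round below 0.03 rad), for 0.3 s.
At the end, for the whole second after the job is handed in: Nest flat on the plate in the corner, within 3 mm of its place and 0.03 rad of square, held by the fingers (over 1 N) and pressed on each fence with 2 to 40 N; adapter in the recess within 3 mm of flush (all of step 1 and all of step 2 and contact force between the fingers and nest above 1 N); the arm keeps its last pose, push and grip.
It fails at once if a bystander (tape roll or coupling) was moved more than 15 mm (distance of any of tape, coupling_a, coupling_b from where it was at the start of the episode above 0.015 m).
It also fails if it takes over 64 s, if anything falls off the work surface, if the arm or the gripper's body presses on something with over 40 N, if the wrist force passes 120 N, or if a joint passes its speed limit or range.

## Working session

There is one attempt and no reset: what is moved stays moved. The work goes in short steps, Python scripts to look and compute and a tool call to move; the robot and the scene stay as the last step left them, time stands still between calls to the robot, and variables do not carry over. Pictures are saved under pics/ and viewed, at most 10 in all, crops included, and the job is handed in when it is done.

Besides the shell and the picture viewer there is one more tool, called after "Request:" by a JSON object that holds its "method" and its "body", one argument or row to a line. send_rows: Moves the arm, as the interface text tells. Its arguments: {"type":"object","properties":{"deltas":{"type":"array"},"squeeze":{"type":"number"}},"required":["deltas"]}

```bash
mkdir -p pics; cat > h.py <<'E'
import numpy as np, cv2
from rig import telemetry, optics, env
def shot(name):
    d=optics.get_image(name); np.savez('pics/'+name+'.npz',**{k:np.array(v) for k,v in d.items()}); return d
def cloud(d):
    """world xyz for each pixel (NaN where no range)"""
    h,w=d['range_z'].shape; K=d['K']; k1=float(d['k1'])
    v,u=np.mgrid[:h,:w].astype(float)
    pts=cv2.undistortPoints(np.stack([u.ravel(),v.ravel()],1)[:,None],K,np.array([k1,0,0,0.]))[:,0]
    z=d['range_z'].ravel().astype(float); z[z==0]=np.nan
    c=np.c_[pts*z[:,None],z]; R=cv2.Rodrigues(d['rvec'])[0]
    return ((c-np.ravel(d['tvec']))@R).reshape(h,w,3)
E
python3 - <<'E'
from h import *
for n in('scene','top'):
    d=shot(n); cv2.imwrite(f'pics/{n}1.png',d['image'][...,::-1]); print(d['k1'],d['K'].tolist(),d['tvec'])
s=telemetry.observe(); print(s)
E
```

```text
-0.18018670554645388 [[487.8352398089152, 0.0, 286.37747438888704], [0.0, 487.8352398089152, 206.65351317532304], [0.0, 0.0, 1.0]] [-0.41056268  0.30215429  0.83959111]
-0.04764812332183482 [[434.3816246895094, 0.0, 280.48511286662034], [0.0, 434.3816246895094, 213.4333939976045], [0.0, 0.0, 1.0]] [0.13303552 0.53034155 0.94950336]
{'time_s': 0.1, 'q': array([ 5.39538236e+01,  2.18378678e+01,  7.43800594e+01,  1.75747549e-03,
        8.38576322e+01, -1.23370810e+01]), 'qvel': array([ 0.07502299, -0.00685551, -0.19742395,  0.02611322, -0.10257878,
        0.03601154]), 'joint_efforts': array([ 3.20883068e-03, -4.49221766e+01, -2.31661087e+01, -2.01052976e-04,
        3.60966922e-03, -2.67652507e-05]), 'position': array([0.22101937, 0.50338562, 0.25576865]), 'tool_rot': array([[-9.15597322e-01,  4.02095638e-01, -8.00666102e-04],
       [ 4.02096315e-01,  9.15596775e-01, -1.04832849e-03],
       [ 3.11558987e-04, -1.28179165e-03, -9.99999130e-01]]), 'ft_force': array([ 0.75136775,  0.50601153, -0.1969237 ]), 'wrist_torque': array([ 0.03659934, -0.02024011, -0.02925919]), 'gripper_force': 0.0, 'grip_width': 0.08492492461096593}
```

View pics/top1.png

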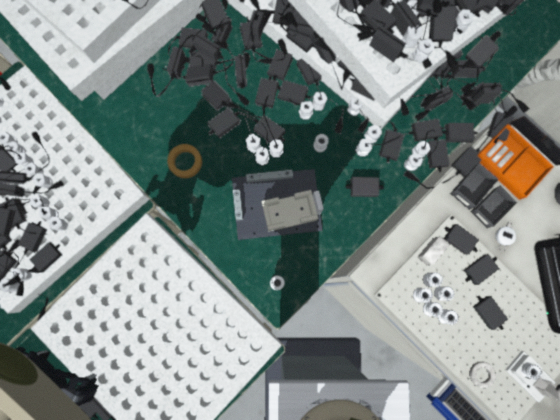

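View pics/scene1.png

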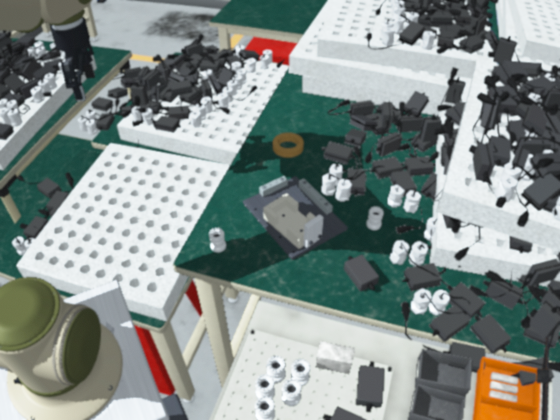

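The top view shows the fixture plate at about (277,204), with the short fence at (238,204) and the long fence at (269,175). The nest is at (290,211), its tab at (318,202), and the adapter at (366,186). The tape roll is at (184,161) and the couplings are at (277,283) and (321,143). Next I'll measure these with the depth image.

```bash
cat > m.py <<'E'
from h import *
def run(d,tag):
    P=cloud(d); np.save('pics/P.npy',P)
    im=d['image']
    sub=P[150:250,220:400]
    def rect(mask,name):
        p=P[mask]; 
        r=cv2.minAreaRect(p[:,:2].astype(np.float32)*1000)
        print(name,len(p),'rect c,size,ang',np.round(r[0],1),np.round(r[1],1),round(r[2],2),'z med',np.round(np.median(p[:,2])*1000,1),'c',np.round(p.mean(0)*1000,1))
    U=np.zeros(P.shape[:2],bool)
    def blobs(z0,z1,box):
        m=np.zeros(P.shape[:2],np.uint8); u0,u1,v0,v1=box
        m[v0:v1,u0:u1]=((P[v0:v1,u0:u1,2]>z0)&(P[v0:v1,u0:u1,2]<z1))
        n,l,s,_=cv2.connectedComponentsWithStats(m,connectivity=4)
        for i in range(1,n):
            if s[i,4]>25: rect(l==i,f'z{z0}-{z1} px{s[i,:4]}')
    blobs(.005,.015,(225,335,165,245)); blobs(.024,.034,(225,335,165,245)); blobs(.036,.052,(225,335,165,245)); blobs(.06,.09,(225,335,165,245)); blobs(.012,.045,(340,390,165,210))
    for n,(u,v) in dict(table=(340,230),plate=(250,225)).items(): print(n,np.round(P[v,u]*1000,1))
    c=cv2.resize(im[155:250,220:400],None,fx=4.4,fy=4.4,interpolation=cv2.INTER_CUBIC); cv2.imwrite(f'pics/{tag}.png',c[...,::-1])
if __name__=='__main__':
    run(shot('top'),'crop1')
E
python3 m.py
```

```text
z0.005-0.015 px[232 169  90  71] 3052 rect c,size,ang [559.1 146.7] [151.3 201.5] 7.05 z med 10.0 c [559.3 158.5  10. ]
z0.024-0.034 px[246 170  47  12] 327 rect c,size,ang [623.2 164.9] [ 17.1 109.9] 7.13 z med 29.9 c [622.7 165.   29.7]
z0.024-0.034 px[233 189  10  31] 207 rect c,size,ang [552.8 238. ] [69.6 16.1] 6.79 z med 29.9 c [552.7 237.9  30. ]
z0.036-0.052 px[294 190  27  33] 291 rect c,size,ang [549.3  75.3] [69.  48.4] 13.83 z med 43.4 c [548.9  73.7  43.5]
z0.036-0.052 px[262 198  23  32] 270 rect c,size,ang [529.5 155. ] [68.1 39.1] 13.68 z med 43.6 c [528.  159.8  43.3]
z0.06-0.09 px[313 191  11  21] 133 rect c,size,ang [553.8  54.6] [43.8 12.3] 13.99 z med 79.0 c [552.3  55.3  77. ]
z0.012-0.045 px[346 177  38  20] 567 rect c,size,ang [600.3 -63.1] [44.2 89.1] 1.15 z med 25.6 c [599.8 -62.1  24.6]
table [498.1  -5.2  -1.7]
plate [506.2 208.4  11.8]
```

View pics/crop1.png

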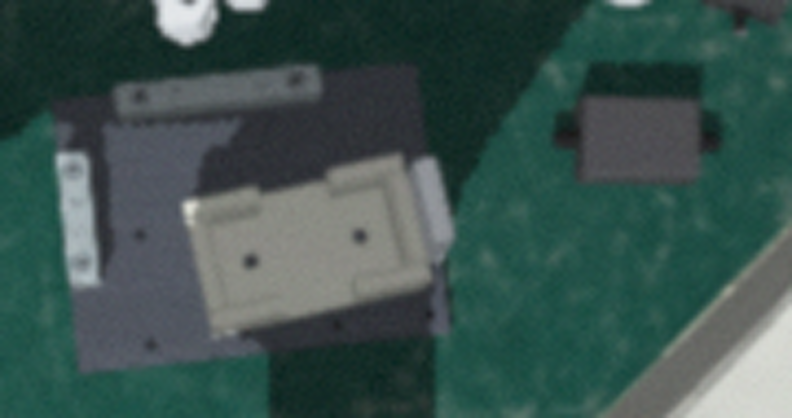

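The crop agrees with the depth fits: plate 151×201 mm with yaw about 7°, the nest with yaw about 14°, and the adapter almost axis-aligned. I'll refine the nest and adapter poses and write a planner helper.

```bash
cat > plan.py <<'E'
from h import *
from scipy.spatial.transform import Rotation as Ro
def plan(xyz,ydir,n,g,tcmd=None):
    """rows from measured pose to TCP xyz, tool down with tool y at angle ydir (deg, mod 180), n rows"""
    s=telemetry.observe(); R=s['tool_rot'];p=s['position']
    a=np.degrees(np.arctan2(R[1,1],R[0,1])); d=(ydir-a+90)%180-90; a2=np.radians(a+d)
    y=np.array([np.cos(a2),np.sin(a2),0]);z=np.array([0,0,-1.]);T=np.c_[np.cross(y,z),y,z]
    rv=Ro.from_matrix(R.T@T).as_rotvec()/n; st=(np.array(xyz)-p)/n
    print('t',s['time_s'],'pos',p.round(4),'yang',round(a,2),'q6',round(s['q'][5],1),'F',s['ft_force'].round(2),'w',round(s['grip_width'],4))
    for i in range(n):
        print([*(R.T@st).round(4).tolist(),*rv.round(4).tolist(),g]); R=R@Ro.from_rotvec(rv).as_matrix()
E
cat > fit.py <<'E'
from h import *
def rects(P):
    out={}
    def f(box,z0,z1,name,extra=None):
        u0,u1,v0,v1=box; p=P[v0:v1,u0:u1].reshape(-1,3); p=p[(p[:,2]>z0)&(p[:,2]<z1)]
        if extra is not None: p=p[extra(p)]
        r=cv2.minAreaRect(p[:,:2].astype(np.float32)*1000); print(name,len(p),np.round(r[0],1),np.round(r[1],1),round(r[2],2),np.round(p[:,2].mean()*1000,1))
    f((225,335,165,245),.039,.049,'nest top')
    f((225,335,165,245),.074,.086,'tab top')
    f((340,390,165,210),.020,.032,'adapter body')
    f((340,390,165,210),.010,.032,'adapter all')
if __name__=='__main__':
    rects(cloud(shot('top')))
    d=shot('scene');P=cloud(d)
    p=P[250:295,338:388].reshape(-1,3);p=p[(p[:,2]>.020)&(p[:,2]<.03)];print('scene adapter',len(p),cv2.minAreaRect(p[:,:2].astype(np.float32)*1000))
    p=P[180:250,250:340].reshape(-1,3);q=p[(p[:,2]>.039)&(p[:,2]<.048)];print('scene nest',len(q),cv2.minAreaRect(q[:,:2].astype(np.float32)*1000))
    q=p[(p[:,2]>.074)&(p[:,2]<.086)];print('scene tab',len(q),cv2.minAreaRect(q[:,:2].astype(np.float32)*1000))
    from plan import plan
    plan([.600,-.063,.12],1.0,12,.5)
E
python3 fit.py
```

```text
nest top 532 [539.9 113.3] [ 68.7 124.9] 13.56 43.7
tab top 109 [553.9  54.5] [43.1 12.7] 12.87 79.7
adapter body 497 [601.  -68.6] [75.3 43.7] 89.4 25.9
adapter all 581 [600.3 -62.8] [44.1 89.7] 0.51 24.4
scene adapter 596 ((597.8104858398438, -69.58821105957031), (46.1377067565918, 84.54796600341797), 0.6733887791633606)
scene nest 523 ((597.7003784179688, 123.14558410644531), (190.9710235595703, 131.37200927734375), 13.771835327148438)
scene tab 128 ((553.0873413085938, 50.86640930175781), (45.932029724121094, 13.359537124633789), 15.00501537322998)
t 0.25 pos [0.2211 0.5035 0.256 ] yang 66.29 q6 -12.3 F [ 1.06 -0.63 -0.69] w 0.0854
[-0.0479, -0.0305, 0.0113, -0.0001, 0.0, 0.095, 0.5]
[-0.0506, -0.0258, 0.0113, -0.0001, 0.0, 0.095, 0.5]
[-0.0528, -0.0209, 0.0113, -0.0001, 0.0, 0.095, 0.5]
[-0.0545, -0.0158, 0.0113, -0.0001, 0.0, 0.095, 0.5]
[-0.0558, -0.0106, 0.0113, -0.0001, 0.0, 0.095, 0.5]
[-0.0566, -0.0052, 0.0113, -0.0001, 0.0, 0.095, 0.5]
[-0.0568, 0.0001, 0.0113, -0.0001, 0.0, 0.095, 0.5]
[-0.0565, 0.0055, 0.0113, -0.0001, 0.0, 0.095, 0.5]
[-0.0557, 0.0109, 0.0113, -0.0001, 0.0, 0.095, 0.5]
[-0.0545, 0.0161, 0.0113, -0.0001, 0.0, 0.095, 0.5]
[-0.0527, 0.0212, 0.0113, -0.0001, 0.0, 0.095, 0.5]
[-0.0505, 0.0261, 0.0113, -0.0001, 0.0, 0.095, 0.5]
```

Request:
{"method": "send_rows", "body": {
  "deltas": [
    [[-0.048, -0.0305, 0.0113, 0, 0, 0.095, 0.5], [-0.0506, -0.0258, 0.0113, 0, 0, 0.095, 0.5], [-0.0528, -0.0209, 0.0113, 0, 0, 0.095, 0.5], [-0.0545, -0.0158, 0.0113, 0, 0, 0.095, 0.5], [-0.0558, -0.0106, 0.0113, 0, 0, 0.095, 0.5], [-0.0566, -0.0052, 0.0113, 0, 0, 0.095, 0.5], [-0.0568, 0, 0.0113, 0, 0, 0.095, 0.5], [-0.0565, 0.0055, 0.0113, 0, 0, 0.095, 0.5], [-0.0557, 0.0109, 0.0113, 0, 0, 0.095, 0.5], [-0.0545, 0.0161, 0.0113, 0, 0, 0.095, 0.5], [-0.0527, 0.0212, 0.0113, 0, 0, 0.095, 0.5], [-0.0505, 0.0261, 0.0113, 0, 0, 0.095, 0.5]]
  ],
  "squeeze": 30
}}

```text
time_s: 1.75
position: [0.601, -0.0647, 0.1203]
tool_rot: [[-0.014, 1.0, -0.0], [1.0, 0.014, 0.0], [0.0, -0.0, -1.0]]
ft_force: [1.6, 0.8, 0.4]
grip_width: 0.0641
gripper_force: 0.0
```

Request:
{"method": "send_rows", "body": {
  "deltas": [
    [[0, 0, 0, 0, 0, 0, 0.5], [0, 0, 0, 0, 0, 0, 0.5], [0, 0, 0, 0, 0, 0, 0.5]]
  ]
}}

```text
time_s: 2.12
position: [0.5997, -0.0618, 0.1212]
tool_rot: [[-0.019, 1.0, 0.0], [1.0, 0.019, 0.0], [0.0, 0.0, -1.0]]
ft_force: [-0.6, -0.5, 1.0]
grip_width: 0.0642
gripper_force: 0.0
```

```bash
python3 -c "
from plan import *
plan([.600,-.063,.029],0.8,4,.5)"
```

```text
t 2.125 pos [ 0.5997 -0.0618  0.1212] yang 1.07 q6 -18.2 F [-0.62 -0.52  0.98] w 0.0642
[-0.0003, 0.0001, 0.023, 0.0, -0.0, 0.0012, 0.5]
[-0.0003, 0.0001, 0.023, 0.0, -0.0, 0.0012, 0.5]
[-0.0003, 0.0001, 0.023, 0.0, -0.0, 0.0012, 0.5]
[-0.0003, 0.0001, 0.023, 0.0, -0.0, 0.0012, 0.5]
```

Request:
{"method": "send_rows", "body": {
  "deltas": [
    [[-0.0003, 0, 0.023, 0, 0, 0.001, 0.5], [-0.0003, 0, 0.023, 0, 0, 0.001, 0.5], [-0.0003, 0, 0.023, 0, 0, 0.001, 0.5], [-0.0003, 0, 0.023, 0, 0, 0.001, 0.5], [0, 0, 0, 0, 0, 0, 0.5], [0, 0, 0, 0, 0, 0, -0.2], [0, 0, 0, 0, 0, 0, -0.2], [0, 0, 0, 0, 0, 0, -0.2], [0, 0, 0, 0, 0, 0, -0.2]]
  ],
  "squeeze": 40
}}

```text
time_s: 3.25
position: [0.6008, -0.0641, 0.0303]
tool_rot: [[-0.013, 1.0, 0.002], [1.0, 0.013, -0.0], [-0.0, 0.002, -1.0]]
ft_force: [-0.2, 2.2, 7.1]
grip_width: 0.043
gripper_force: 41.6
```

Request:
{"method": "send_rows", "body": {
  "deltas": [
    [[0, 0, -0.02, 0, 0, 0, -0.2], [0, 0, -0.04, 0, 0, 0, -0.2], [0, 0, -0.04, 0, 0, 0, -0.2], [0, 0, 0, 0, 0, 0, -0.2], [0, 0, 0, 0, 0, 0, -0.2]]
  ]
}}

```text
time_s: 3.88
position: [0.5997, -0.0641, 0.1282]
tool_rot: [[-0.013, 1.0, -0.001], [1.0, 0.013, 0.0], [0.0, -0.001, -1.0]]
ft_force: [-0.4, 0.3, -0.9]
grip_width: 0.0432
gripper_force: 40.9
```

```bash
python3 - <<'E'
from plan import *
d=shot('top'); P=cloud(d)
c=d['image'][130:250,220:430]; cv2.imwrite('pics/lift.png',cv2.resize(c,None,fx=3.6,fy=3.6,interpolation=cv2.INTER_CUBIC)[...,::-1])
plan([.5389,.1172,.130],13.6,5,-.2)
E
```

```text
t 3.925 pos [ 0.5996 -0.0641  0.1277] yang 0.74 q6 -18.1 F [-0.04 -0.55 -1.31] w 0.0431
[0.0364, -0.0117, -0.0004, -0.0004, -0.0002, -0.0449, -0.2]
[0.0369, -0.01, -0.0004, -0.0004, -0.0002, -0.0449, -0.2]
[0.0373, -0.0084, -0.0004, -0.0004, -0.0002, -0.0449, -0.2]
[0.0376, -0.0067, -0.0004, -0.0004, -0.0002, -0.0449, -0.2]
[0.0379, -0.005, -0.0005, -0.0004, -0.0002, -0.0449, -0.2]
```

View pics/lift.png

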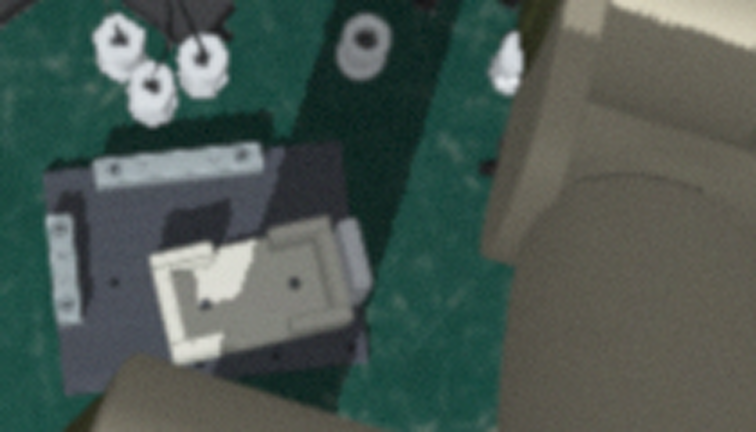

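The lift worked: the nest, at about (255,290) in this crop, hasn't moved. The arm hides the adapter from above. I'll carry it over the nest and check from the scene camera.

Request:
{"method": "send_rows", "body": {
  "deltas": [
    [[0.0364, -0.0117, 0, 0, 0, -0.045, -0.2], [0.0369, -0.01, 0, 0, 0, -0.045, -0.2], [0.0373, -0.0084, 0, 0, 0, -0.045, -0.2], [0.0376, -0.0067, 0, 0, 0, -0.045, -0.2], [0.0369, -0.005, 0, 0, 0, -0.045, -0.2], [0, 0, 0.02, 0, 0, 0, -0.2], [0, 0, 0.02, 0, 0, 0, -0.2], [0, 0, 0, 0, 0, 0, -0.2], [0, 0, 0, 0, 0, 0, -0.2]]
  ]
}}

```text
time_s: 5.05
position: [0.5397, 0.1159, 0.0888]
tool_rot: [[-0.236, 0.972, -0.0], [0.972, 0.236, 0.0], [0.0, -0.0, -1.0]]
ft_force: [-0.1, -0.4, -0.8]
grip_width: 0.0429
gripper_force: 40.8
```

```bash
python3 - <<'E'
from plan import *
d=shot('scene'); P=cloud(d)
c=d['image'][150:260,230:360]; cv2.imwrite('pics/over.png',cv2.resize(c,None,fx=5,fy=5,interpolation=cv2.INTER_CUBIC)[...,::-1])
plan([.5391,.1162,.070],13.6,2,-.2)
# nest frame coordinates of points near adapter and nest
a=np.radians(13.6);Rn=np.array([[np.cos(a),np.sin(a)],[-np.sin(a),np.cos(a)]])
q=(P[...,:2]-[.5389,.1172])@Rn.T
np.savez('pics/over.npz',q=q,z=P[...,2],im=d['image'])
E
```

```text
t 5.1 pos [0.5398 0.1159 0.0892] yang 13.63 q6 -13.8 F [-0.01 -0.31 -1.14] w 0.043
[0.0002, -0.0003, 0.0096, 0.0003, 0.0001, 0.0002, -0.2]
[0.0002, -0.0003, 0.0096, 0.0003, 0.0001, 0.0002, -0.2]
```

View pics/over.png

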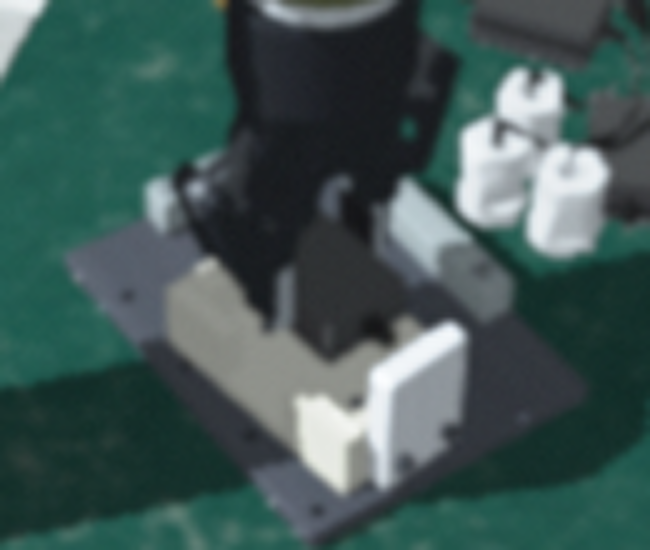

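The adapter hangs level above the recess, with its body end at about (335,330) in the crop and lined up between the walls. I'll lower it with force checks.

Request:
{"method": "send_rows", "body": {
  "deltas": [
    [[0.0003, -0.0006, 0.01, 0, 0, 0, -0.2], [0, 0, 0.008, 0, 0, 0, -0.2], [0, 0, 0.005, 0, 0, 0, -0.2], [0, 0, 0.003, 0, 0, 0, -0.2], [0, 0, 0, 0, 0, 0, -0.2]]
  ]
}}

```text
time_s: 5.72
position: [0.5388, 0.1161, 0.0626]
tool_rot: [[-0.236, 0.972, -0.0], [0.972, 0.236, -0.0], [0.0, -0.0, -1.0]]
ft_force: [0.8, 0.4, -0.8]
grip_width: 0.0431
gripper_force: 40.8
```

In freely. Going down to the floor.

Request:
{"method": "send_rows", "body": {
  "deltas": [
    [[0, 0, 0.005, 0, 0, 0, -0.2], [0, 0, 0.004, 0, 0, 0, -0.2], [0, 0, 0.003, 0, 0, 0, -0.2], [0, 0, 0.0015, 0, 0, 0, -0.2], [0, 0, 0, 0, 0, 0, -0.2]]
  ]
}}

```text
time_s: 6.35
position: [0.5389, 0.1161, 0.0492]
tool_rot: [[-0.236, 0.972, -0.0], [0.972, 0.236, -0.0], [0.0, -0.0, -1.0]]
ft_force: [-0.6, -0.6, -1.1]
grip_width: 0.0434
gripper_force: 40.8
```

Request:
{"method": "send_rows", "body": {
  "deltas": [
    [[0, 0, 0.001, 0, 0, 0, -0.2], [0, 0, 0.0005, 0, 0, 0, -0.2], [0, 0, 0, 0, 0, 0, -0.2], [0, 0, 0, 0, 0, 0, -0.2]]
  ]
}}

```text
time_s: 6.85
position: [0.539, 0.1162, 0.0483]
tool_rot: [[-0.236, 0.972, 0.001], [0.972, 0.236, -0.0], [-0.0, 0.001, -1.0]]
ft_force: [-2.6, 0.2, 5.8]
grip_width: 0.0432
gripper_force: 41.4
```

It touches the floor at the expected height with 6 N. Releasing and backing off.

Request:
{"method": "send_rows", "body": {
  "deltas": [
    [[0, 0, 0, 0, 0, 0, 0.4], [0, 0, 0, 0, 0, 0, 0.4], [0, 0, 0, 0, 0, 0, 0.4], [0, 0, -0.02, 0, 0, 0, 0.4], [0, 0, -0.04, 0, 0, 0, 0.4], [0, 0, -0.04, 0, 0, 0, 0.4], [-0.06, 0, -0.01, 0, 0, 0, 0.4], [-0.06, 0, 0, 0, 0, 0, 0.4], [-0.06, 0, 0, 0, 0, 0, 0.4], [0, 0, 0, 0, 0, 0, 0.4]]
  ]
}}

```text
time_s: 8.1
position: [0.5819, -0.0626, 0.1573]
tool_rot: [[-0.231, 0.973, 0.0], [0.973, 0.231, -0.001], [-0.001, 0.0, -1.0]]
ft_force: [-1.1, 0.7, -0.6]
grip_width: 0.0596
gripper_force: 0.0
```

```bash
cat > look.py <<'E'
import sys
from plan import *
from fit import rects
d=shot('top'); P=cloud(d); rects(P)
c=d['image'][155:250,220:345]; cv2.imwrite(f'pics/{sys.argv[1]}.png',cv2.resize(c,None,fx=6,fy=6,interpolation=cv2.INTER_CUBIC)[...,::-1])
a=np.radians(13.6);Rn=np.array([[np.cos(a),np.sin(a)],[-np.sin(a),np.cos(a)]])
q=(P[...,:2]-[.5389,.1172])@Rn.T; z=P[...,2]
g=d['image'].mean(2)
for x0 in(-.028,-.014,0,.014,.028):
  print(x0,[f"{np.nanmedian(z[(abs(q[...,0]-x0)<.004)&(abs(q[...,1]-y)<.004)])*1000:.0f}" for y in np.arange(-.05,.055,.01)])
E
python3 look.py seated
```

```text
nest top 1034 [539.9 113.3] [ 68.5 125.1] 13.6 43.8
tab top 109 [553.8  54.3] [43.3 12.7] 12.95 79.7
adapter body 0 [0. 0.] [0. 0.] 0.0 nan
adapter all 0 [0. 0.] [0. 0.] 0.0 nan
-0.028 ['43', '44', '44', '41', '18', '18', '18', '43', '44', '44', '44']
-0.014 ['42', '18', '44', '44', '44', '43', '43', '44', '41', '18', '44']
0 ['42', '34', '43', '45', '43', '43', '43', '45', '41', '34', '44']
0.014 ['41', '18', '44', '44', '44', '43', '43', '44', '41', '18', '43']
0.028 ['43', '43', '44', '42', '18', '18', '18', '43', '43', '43', '44']fit.py:7: RuntimeWarning: Mean of empty slice.
  r=cv2.minAreaRect(p[:,:2].astype(np.float32)*1000); print(name,len(p),np.round(r[0],1),np.round(r[1],1),round(r[2],2),np.round(p[:,2].mean()*1000,1))
  ret = ret.dtype.type(ret / rcount)
```

View pics/seated.png

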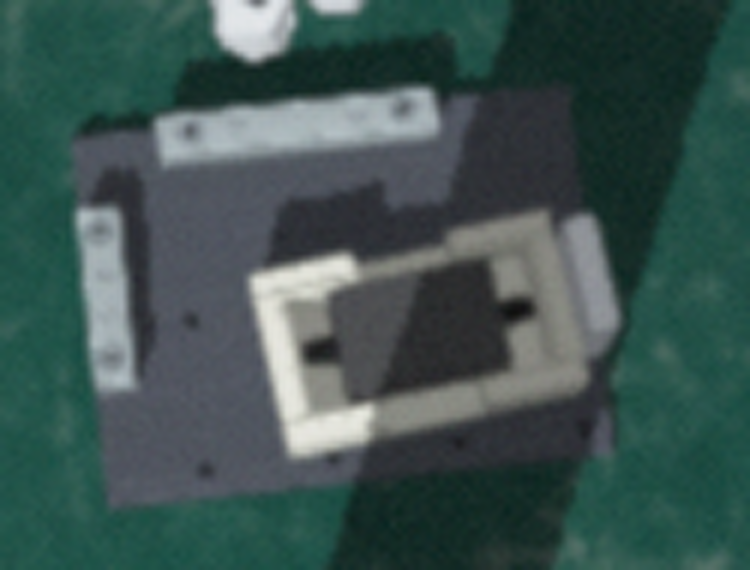

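The image and depths show the adapter lying level (43–44 mm) inside the recess, centred at about (420,330), with the nest unmoved. Next I'll take the tab.

```bash
python3 - <<'E'
from plan import *
plan([.554,.0544,.13],103.6,10,0.1)
E
```

```text
t 8.15 pos [ 0.5813 -0.0604  0.1573] yang 13.46 q6 -31.0 F [ 0.91  0.63 -0.53] w 0.0595
[0.0118, 0.0, 0.0027, -0.0001, 0.0, 0.1568, 0.1]
[0.0117, -0.0018, 0.0027, -0.0001, 0.0, 0.1568, 0.1]
[0.0112, -0.0036, 0.0027, -0.0001, 0.0, 0.1568, 0.1]
[0.0105, -0.0053, 0.0027, -0.0001, 0.0, 0.1568, 0.1]
[0.0096, -0.0069, 0.0027, -0.0001, 0.0, 0.1568, 0.1]
[0.0084, -0.0083, 0.0027, -0.0001, 0.0, 0.1568, 0.1]
[0.007, -0.0095, 0.0027, -0.0001, 0.0, 0.1568, 0.1]
[0.0054, -0.0105, 0.0027, -0.0001, 0.0, 0.1568, 0.1]
[0.0037, -0.0112, 0.0027, -0.0001, 0.0, 0.1568, 0.1]
[0.0019, -0.0117, 0.0027, -0.0001, 0.0, 0.1568, 0.1]
```

Request:
{"method": "send_rows", "body": {
  "deltas": [
    [[0.0118, 0, 0.0027, 0, 0, 0.157, 0.1], [0.0117, -0.0018, 0.0027, 0, 0, 0.157, 0.1], [0.0112, -0.0036, 0.0027, 0, 0, 0.157, 0.1], [0.0105, -0.0053, 0.0027, 0, 0, 0.157, 0.1], [0.0096, -0.0069, 0.0027, 0, 0, 0.157, 0.1], [0.0084, -0.0083, 0.0027, 0, 0, 0.157, 0.1], [0.007, -0.0095, 0.0027, 0, 0, 0.157, 0.1], [0.0054, -0.0105, 0.0027, 0, 0, 0.157, 0.1], [0.0037, -0.0112, 0.0027, 0, 0, 0.157, 0.1], [0.0019, -0.0117, 0.0027, 0, 0, 0.157, 0.1], [0, 0, 0, 0, 0, 0, 0.1], [0, 0, 0, 0, 0, 0, 0.1]]
  ]
}}

```text
time_s: 9.65
position: [0.5538, 0.0564, 0.1309]
tool_rot: [[0.971, 0.24, 0.0], [0.24, -0.971, -0.0], [0.0, 0.0, -1.0]]
ft_force: [0.5, -0.2, -0.0]
grip_width: 0.0468
gripper_force: 0.0
```

```bash
python3 - <<'E'
from plan import *
plan([.554,.0544,.074],103.6,4,0.1)
E
```

```text
t 9.65 pos [0.5538 0.0564 0.1309] yang -76.1 q6 69.7 F [ 0.52 -0.19 -0.05] w 0.0468
[-0.0001, 0.0005, 0.0142, 0.0, -0.0, 0.0013, 0.1]
[-0.0001, 0.0005, 0.0142, 0.0, -0.0, 0.0013, 0.1]
[-0.0001, 0.0005, 0.0142, 0.0, -0.0, 0.0013, 0.1]
[-0.0001, 0.0005, 0.0142, 0.0, -0.0, 0.0013, 0.1]
```

Request:
{"method": "send_rows", "body": {
  "deltas": [
    [[0, 0.0005, 0.0142, 0, 0, 0.001, 0.1], [0, 0.0005, 0.0142, 0, 0, 0.001, 0.1], [0, 0.0005, 0.0142, 0, 0, 0.001, 0.1], [0, 0.0005, 0.0142, 0, 0, 0.001, 0.1], [0, 0, 0, 0, 0, 0, 0.1], [0, 0, 0, 0, 0, 0, -1], [0, 0, 0, 0, 0, 0, -1], [0, 0, 0, 0, 0, 0, -1], [0, 0, 0, 0, 0, 0, -1], [0, 0, 0, 0, 0, 0, -1], [0, 0, 0, 0, 0, 0, -1]]
  ],
  "squeeze": 60
}}

```text
time_s: 11.02
position: [0.5548, 0.054, 0.0746]
tool_rot: [[0.973, 0.233, 0.002], [0.233, -0.973, -0.0], [0.002, 0.001, -1.0]]
ft_force: [-0.2, -0.6, 5.0]
grip_width: 0.0111
gripper_force: 59.5
```

```bash
python3 - <<'E'
from plan import *
s=telemetry.observe()
a=np.radians(7.05);Rf=np.array([[np.cos(a),-np.sin(a)],[np.sin(a),np.cos(a)]])
L=Rf.T@np.array([.6232,.1649]);S=Rf.T@np.array([.5528,.2380])
corner=np.array([L[0]-.008,S[1]-.008]); tab=Rf@(corner-[.034,.0585+.0645]); print('final tab',tab)
print('alt corner from plate', Rf.T@np.array([.5591,.1467])+[.059,.084],corner)
plan([*tab,s['position'][2]],97.05,6,-1)
pre=Rf@(corner-[.034+.006,.0585+.0645+.006]); plan([*pre,s['position'][2]],97.05,6,-1)
E
```

```text
final tab [0.58763126 0.11030962]
alt corner from plate [0.63187817 0.16096947] [0.63072733 0.16035242]
t 11.025 pos [0.5548 0.054  0.0746] yang -76.54 q6 69.9 F [-0.25 -0.6   5.02] w 0.0111
[0.0075, -0.0079, 0.0, 0.0001, -0.0003, 0.0186, -1]
[0.0074, -0.008, 0.0, 0.0001, -0.0003, 0.0186, -1]
[0.0072, -0.0081, 0.0, 0.0001, -0.0003, 0.0186, -1]
[0.0071, -0.0083, 0.0, 0.0001, -0.0003, 0.0186, -1]
[0.0069, -0.0084, 0.0, 0.0001, -0.0003, 0.0186, -1]
[0.0067, -0.0085, 0.0, 0.0001, -0.0003, 0.0186, -1]
t 11.025 pos [0.5548 0.054  0.0746] yang -76.54 q6 69.9 F [-0.25 -0.6   5.02] w 0.0111
[0.0064, -0.007, 0.0, 0.0001, -0.0003, 0.0186, -1]
[0.0063, -0.0071, 0.0, 0.0001, -0.0003, 0.0186, -1]
[0.0061, -0.0072, 0.0, 0.0001, -0.0003, 0.0186, -1]
[0.006, -0.0073, 0.0, 0.0001, -0.0003, 0.0186, -1]
[0.0059, -0.0074, 0.0, 0.0001, -0.0003, 0.0186, -1]
[0.0057, -0.0075, 0.0, 0.0001, -0.0003, 0.0186, -1]
```

Request:
{"method": "send_rows", "body": {
  "deltas": [
    [[0.0032, -0.0035, -0.0005, 0, 0, 0.0093, -1], [0.0032, -0.0035, 0, 0, 0, 0.0093, -1], [0.0032, -0.0035, 0, 0, 0, 0.0093, -1], [0.0031, -0.0036, 0, 0, 0, 0.0093, -1], [0.0031, -0.0036, 0, 0, 0, 0.0093, -1], [0.003, -0.0036, 0, 0, 0, 0.0093, -1], [0.003, -0.0036, 0, 0, 0, 0.0093, -1], [0.003, -0.0037, 0, 0, 0, 0.0093, -1], [0.003, -0.0037, 0, 0, 0, 0.0093, -1], [0.0029, -0.0037, 0, 0, 0, 0.0093, -1], [0.0029, -0.0037, 0, 0, 0, 0.0093, -1], [0.0029, -0.0038, 0, 0, 0, 0.0093, -1]]
  ]
}}

```text
time_s: 12.52
position: [0.5825, 0.1038, 0.0746]
tool_rot: [[0.992, 0.123, 0.0], [0.123, -0.992, -0.0], [-0.0, 0.0, -1.0]]
ft_force: [-2.1, -3.1, 5.5]
grip_width: 0.0109
gripper_force: 59.6
```

Request:
{"method": "send_rows", "body": {
  "deltas": [
    [[0, 0, 0, 0, 0, 0, -1], [0, 0, 0, 0, 0, 0, -1]]
  ]
}}

```text
time_s: 12.78
position: [0.5827, 0.1042, 0.0746]
tool_rot: [[0.992, 0.123, 0.001], [0.123, -0.992, 0.001], [0.001, -0.001, -1.0]]
ft_force: [1.2, 2.2, 4.6]
grip_width: 0.0114
gripper_force: 59.5
```

```bash
python3 - <<'E'
from plan import *
s=telemetry.observe()
plan([.5876,.1103,s['position'][2]],97.05,1,-1)
d=shot('top'); P=cloud(d)
c=d['image'][155:250,220:345]; cv2.imwrite('pics/pre.png',cv2.resize(c,None,fx=6,fy=6,interpolation=cv2.INTER_CUBIC)[...,::-1])
d=shot('scene'); c=d['image'][150:260,230:360]; cv2.imwrite('pics/pre2.png',cv2.resize(c,None,fx=5,fy=5,interpolation=cv2.INTER_CUBIC)[...,::-1])
E
```

```text
t 12.775 pos [0.5827 0.1042 0.0746] yang -82.94 q6 81.6 F [1.17 2.15 4.56] w 0.0114
[0.0056, -0.0055, 0.0, -0.0008, -0.0014, 0.0001, -1]
```

View pics/pre.png

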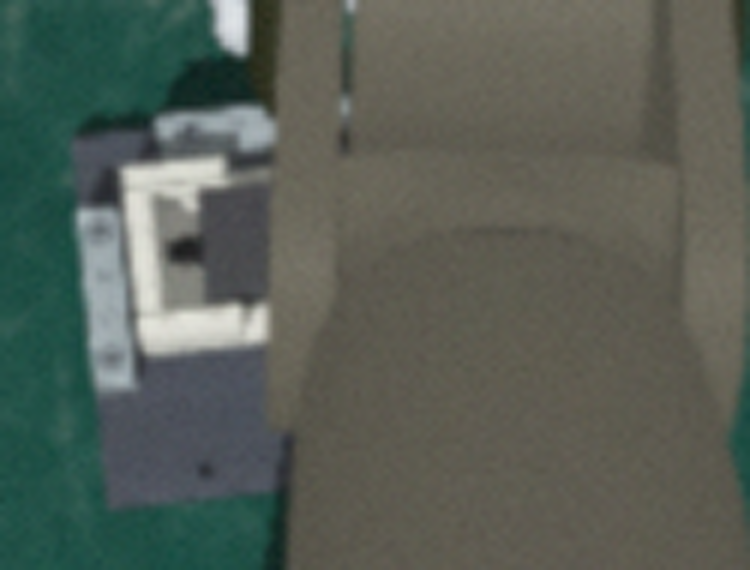

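The nest is square to the fences, with gaps of a few mm to each: the short fence edge is at (130,300) and the long fence edge at (200,155). I'll close in gently.

Request:
{"method": "send_rows", "body": {
  "deltas": [
    [[0.001, -0.001, 0, 0, 0, 0, -1], [0.001, -0.001, 0, 0, 0, 0, -1], [0.001, -0.001, 0, 0, 0, 0, -1], [0.001, -0.001, 0, 0, 0, 0, -1], [0, 0, 0, 0, 0, 0, -1], [0, 0, 0, 0, 0, 0, -1]]
  ]
}}

```text
time_s: 13.62
position: [0.5856, 0.1074, 0.0747]
tool_rot: [[0.992, 0.123, -0.001], [0.123, -0.992, -0.001], [-0.001, 0.001, -1.0]]
ft_force: [-2.6, -4.1, 7.4]
grip_width: 0.0112
gripper_force: 59.9
```

Request:
{"method": "send_rows", "body": {
  "deltas": [
    [[0.0005, -0.0005, 0, 0, 0, 0, -1], [0.0005, -0.0005, 0, 0, 0, 0, -1], [0, 0, 0, 0, 0, 0, -1], [0, 0, 0, 0, 0, 0, -1]]
  ]
}}

```text
time_s: 14.12
position: [0.5862, 0.1083, 0.0746]
tool_rot: [[0.992, 0.123, -0.001], [0.123, -0.992, -0.002], [-0.001, 0.001, -1.0]]
ft_force: [-3.0, -4.6, 8.5]
grip_width: 0.011
gripper_force: 60.0
```

Request:
{"method": "send_rows", "body": {
  "deltas": [
    [[0, -0.0005, 0, 0, 0, 0, -1], [0, -0.0005, 0, 0, 0, 0, -1], [0, -0.0005, 0, 0, 0, 0, -1], [0, 0, 0, 0, 0, 0, -1], [0, 0, 0, 0, 0, 0, -1]]
  ]
}}

```text
time_s: 14.75
position: [0.5863, 0.1084, 0.0746]
tool_rot: [[0.992, 0.123, -0.001], [0.123, -0.992, -0.004], [-0.001, 0.004, -1.0]]
ft_force: [-2.8, -12.7, 7.4]
grip_width: 0.0108
gripper_force: 60.0
```

Request:
{"method": "send_rows", "body": {
  "deltas": [
    [[0.0005, 0, 0, 0, 0, 0, -1], [0.0005, 0, 0, 0, 0, 0, -1], [0.0005, 0, 0, 0, 0, 0, -1], [0, 0, 0, 0, 0, 0, -1], [0, 0, 0, 0, 0, 0, -1]]
  ]
}}

```text
time_s: 15.38
position: [0.5871, 0.1084, 0.0747]
tool_rot: [[0.992, 0.123, -0.003], [0.123, -0.992, -0.004], [-0.003, 0.004, -1.0]]
ft_force: [-6.1, -12.9, 9.9]
grip_width: 0.011
gripper_force: 60.7
```

Request:
{"method": "send_rows", "body": {
  "deltas": [
    [[0.0005, 0, 0, 0, 0, 0, -1], [0.0005, 0, 0, 0, 0, 0, -1], [0.0005, 0, 0, 0, 0, 0, -1], [0, 0, 0, 0, 0, 0, -1], [0, 0, 0, 0, 0, 0, -1]]
  ]
}}

```text
time_s: 16.0
position: [0.5881, 0.1085, 0.0748]
tool_rot: [[0.992, 0.124, -0.004], [0.124, -0.992, -0.005], [-0.005, 0.004, -1.0]]
ft_force: [-8.0, -15.5, 13.4]
grip_width: 0.0111
gripper_force: 61.5
```

```bash
cat > gap.py <<'E'
from plan import *
s=telemetry.observe(); print(s['position'].round(4),s['ft_force'].round(2),s['wrist_torque'].round(2),s['tool_rot'].round(4).tolist())
d=shot('top'); P=cloud(d)
a=np.radians(7.05); Rf=np.array([[np.cos(a),np.sin(a)],[-np.sin(a),np.cos(a)]]); q=(P[...,:2]@Rf.T-[.63073,.16035])*1000; z=P[...,2]
win=np.zeros(z.shape,bool); win[160:230,230:266]=1
m=win&(z>.039)&(z<.05); e=q[m]
print('nest pts',m.sum(),'max x',np.percentile(e[:,0],[95,99,100]).round(1),'max y',np.percentile(e[:,1],[95,99,100]).round(1))
for lo,hi in((-30,-20),(-40,-30),(-50,-40),(-60,-50)):
    k=e[(e[:,0]>lo)&(e[:,0]<hi)]; print('x',lo,hi,'ymax',k[:,1].max().round(1) if len(k) else None)
for lo,hi in((-15,-5),(-25,-15),(-35,-25),(-45,-35)):
    k=e[(e[:,1]>lo)&(e[:,1]<hi)]; print('y',lo,hi,'xmax',k[:,0].max().round(1) if len(k) else None)
f=win&(z>.024)&(z<.034)
print('fence long min x',np.percentile(q[f&(q[...,0]>-4)&(q[...,1]<-12)][:,0],[0,2,10]).round(1),'fence short min y',np.percentile(q[f&(q[...,0]<-20)&(q[...,1]>-4)][:,1],[0,2,10]).round(1))
np.savez('pics/gap.npz',q=q,z=z)
c=d['image'][155:235,225:305]; cv2.imwrite('pics/gap.png',cv2.resize(c,None,fx=7,fy=7,interpolation=cv2.INTER_CUBIC)[...,::-1])
E
python3 gap.py
```

```text
[0.5881 0.1085 0.0748] [ -8.03 -15.53  13.45] [-1.91  1.46  0.75] [[0.9923, 0.124, -0.0041], [0.124, -0.9923, -0.0048], [-0.0047, 0.0043, -1.0]]
nest pts 448 max x [-5.3 -3.1 -2.1] max y [-2.1 -0.6  0.3]
x -30 -20 ymax -0.1
x -40 -30 ymax -0.6
x -50 -40 ymax -0.5
x -60 -50 ymax -1.1
y -15 -5 xmax -3.0
y -25 -15 xmax -2.1
y -35 -25 xmax -3.0
y -45 -35 xmax -3.5
fence long min x [-0.2  0.2  1.8] fence short min y [-3.5  0.3  1.7]
```

The y side is in contact, but x still has a gap of about 2 mm. I'll ease y and the down force a little and continue in x.

Request:
{"method": "send_rows", "body": {
  "deltas": [
    [[0, 0.0007, -0.0005, 0, 0, 0, -1], [0.0005, 0, -0.0005, 0, 0, 0, -1], [0.0005, 0, 0, 0, 0, 0, -1], [0.0005, 0, 0, 0, 0, 0, -1], [0.0005, 0, 0, 0, 0, 0, -1], [0, 0, 0, 0, 0, 0, -1], [0, 0, 0, 0, 0, 0, -1]]
  ]
}}

```text
time_s: 16.92
position: [0.5893, 0.1086, 0.0749]
tool_rot: [[0.992, 0.124, -0.007], [0.124, -0.992, -0.004], [-0.007, 0.003, -1.0]]
ft_force: [-9.6, -11.4, 8.9]
grip_width: 0.011
gripper_force: 60.7
```

```bash
python3 gap.py
```

```text
[0.5893 0.1086 0.0749] [ -9.56 -11.41   8.93] [-1.59  1.65  0.69] [[0.9922, 0.1241, -0.0068], [0.1241, -0.9923, -0.0039], [-0.0073, 0.003, -1.0]]
nest pts 449 max x [-4.2 -1.6 -0.6] max y [-2.1 -0.7 -0. ]
x -30 -20 ymax -0.0
x -40 -30 ymax -1.0
x -50 -40 ymax -0.7
x -60 -50 ymax -1.0
y -15 -5 xmax -1.0
y -25 -15 xmax -1.7
y -35 -25 xmax -0.6
y -45 -35 xmax -1.5
fence long min x [-0.   0.4  3.1] fence short min y [0.  0.4 1.7]
```

Request:
{"method": "send_rows", "body": {
  "deltas": [
    [[0.0005, 0, 0, 0, 0, 0, -1], [0.0005, 0, 0, 0, 0, 0, -1], [0.0005, 0, 0, 0, 0, 0, -1], [0, 0, 0, 0, 0, 0, -1], [0, 0, 0, 0, 0, 0, -1]]
  ]
}}

```text
time_s: 17.6
position: [0.5896, 0.1086, 0.0751]
tool_rot: [[0.992, 0.124, -0.01], [0.124, -0.992, -0.004], [-0.01, 0.003, -1.0]]
ft_force: [-15.2, -13.3, 13.2]
grip_width: 0.0113
gripper_force: 61.4
```

Request:
{"method": "send_rows", "body": {
  "deltas": [
    [[0.0005, 0, 0, 0, 0, 0, -1], [0.0005, 0, 0, 0, 0, 0, -1], [0, 0, 0, 0, 0, 0, -1], [0, 0, 0, 0, 0, 0, -1]]
  ]
}}

```text
time_s: 18.1
position: [0.5898, 0.1087, 0.0751]
tool_rot: [[0.992, 0.124, -0.012], [0.124, -0.992, -0.005], [-0.012, 0.003, -1.0]]
ft_force: [-20.1, -13.8, 16.3]
grip_width: 0.011
gripper_force: 61.9
```

```bash
python3 gap.py
```

```text
[0.5898 0.1087 0.0751] [-20.08 -13.76  16.27] [-1.91  3.33  0.68] [[0.9922, 0.1244, -0.0119], [0.1243, -0.9922, -0.0047], [-0.0124, 0.0032, -0.9999]]
nest pts 444 max x [-3.8 -1.1 -0.2] max y [-2.1 -0.7 -0.1]
x -30 -20 ymax -0.2
x -40 -30 ymax -1.1
x -50 -40 ymax -0.6
x -60 -50 ymax -1.2
y -15 -5 xmax -0.2
y -25 -15 xmax -1.5
y -35 -25 xmax -0.2
y -45 -35 xmax -1.5
fence long min x [-0.1  0.2  2.4] fence short min y [-3.8  0.3  1.6]
```

Both fences are now in contact. The wrist has tilted about 0.7° from compliance, so I'll square it up and ease the down force.

Request:
{"method": "send_rows", "body": {
  "deltas": [
    [[0, 0, -0.0005, 0, 0.004, 0, -1], [0, 0, -0.0005, 0, 0.004, 0, -1], [0, 0, 0, -0.003, 0.004, 0, -1], [0, 0, 0, 0, 0, 0, -1], [0, 0, 0, 0, 0, 0, -1]]
  ]
}}

```text
time_s: 18.77
position: [0.5894, 0.1087, 0.0749]
tool_rot: [[0.992, 0.124, -0.001], [0.124, -0.992, -0.006], [-0.002, 0.006, -1.0]]
ft_force: [-17.6, -13.5, 9.7]
grip_width: 0.0114
gripper_force: 60.7
```

```bash
python3 gap.py
```

```text
[0.5894 0.1087 0.0749] [-17.6  -13.51   9.69] [-1.85  3.12  0.61] [[0.9922, 0.1243, -0.0015], [0.1243, -0.9922, -0.006], [-0.0022, 0.0057, -1.0]]
nest pts 442 max x [-3.9 -1.5 -0.2] max y [-2.  -0.7  0.1]
x -30 -20 ymax -0.1
x -40 -30 ymax -1.0
x -50 -40 ymax -0.5
x -60 -50 ymax -1.0
y -15 -5 xmax -0.2
y -25 -15 xmax -1.5
y -35 -25 xmax -0.6
y -45 -35 xmax -2.3
fence long min x [0.3 0.7 2.8] fence short min y [-4.   0.4  1.7]
```

Request:
{"method": "send_rows", "body": {
  "deltas": [
    [[0, -0.0004, -0.0003, 0.005, 0, 0, -1], [0, 0, 0, 0, 0, 0, -1], [0, 0, 0, 0, 0, 0, -1], [0, 0, 0, 0, 0, 0, -1], [0, 0, 0, 0, 0, 0, -1], [0, 0, 0, 0, 0, 0, -1]]
  ]
}}

```text
time_s: 19.58
position: [0.5894, 0.1087, 0.075]
tool_rot: [[0.992, 0.124, -0.002], [0.124, -0.992, -0.002], [-0.002, 0.002, -1.0]]
ft_force: [-16.9, -15.2, 6.6]
grip_width: 0.0111
gripper_force: 60.4
```

```bash
python3 gap.py
```

```text
[0.5894 0.1087 0.075 ] [-16.94 -15.24   6.56] [-2.41  3.03  0.67] [[0.9922, 0.1243, -0.0022], [0.1243, -0.9922, -0.0019], [-0.0024, 0.0016, -1.0]]
nest pts 453 max x [-4.1 -1.1 -0.6] max y [-2.  -0.7  0.1]
x -30 -20 ymax -0.2
x -40 -30 ymax -0.8
x -50 -40 ymax -0.4
x -60 -50 ymax -1.2
y -15 -5 xmax -0.6
y -25 -15 xmax -0.9
y -35 -25 xmax -0.6
y -45 -35 xmax -2.0
fence long min x [0.2 0.7 2.8] fence short min y [-1.6  0.5  1.8]
```

View pics/gap.png

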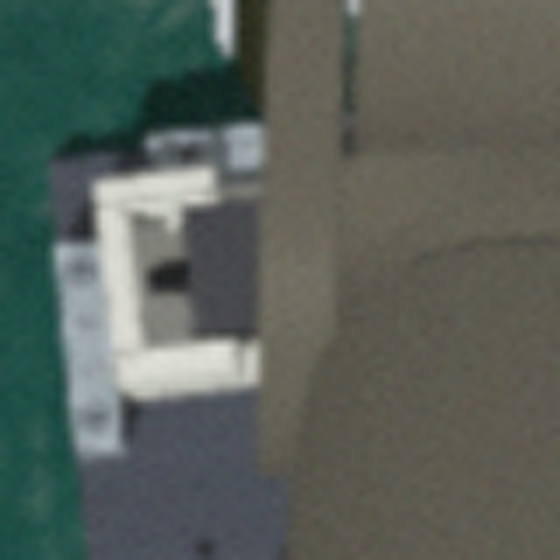

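The nest is tight against the short fence (at about (100,340)) and the long fence (at about (180,165)), with the adapter in the recess and steady forces of about 17 N and 15 N. Handing in.

```bash
python3 -c "
from rig import env
print(env.close_job())"
```

```text
the job is handed in; nothing more can be done
None
```

The job is handed in, verdict not reported: the adapter sits flush in the nest, and the nest is held in the corner at about 17 N (x) and 15 N (y) measured at the wrist, with the tape roll and couplings left alone.

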